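# Lay the fossil limb bone in its cradle

### The arm

A 6-joint arm with a two-finger parallel gripper is mounted at the origin on the work surface. World frame = base frame: x ahead of the robot, y to its left, z up, the work surface at z = 0. Lengths are in m, angles in rad, forces in N, time in s.
With the tool pointing down it reaches from about 0.3 to 0.825 m from the base axis. Payload 5.4 kg.
Tool frame: the origin (TCP) lies between the finger pads; the fingertips stand 19 mm ahead of it and the grasp point (between the pads) is the TCP (tips_ahead is the distance from the TCP to the fingertips, in m); z points along the fingers, y is the direction in which the jaws open and shut (so a half turn about z gives the same grasp; the last joint's range is limited). The gripper opens to 92 mm and grips with 3 to 60 N. Pads are 20 mm wide; open, the fingers measure 128 mm over their backs; the gripper's body (75 mm by 189 mm) begins 69 mm behind the grasp point.
Start: joints at [0.914, 0.158, 1.597, -0, 1.386, -0.21], TCP at [0.248, 0.519, 0.234] pointing down, gripper open.
Joint ranges: [-2.91, 2.91], [-0.94, 2.29], [0.18, 2.7], [-1.29, 4.43], [0.17, 2.64], [-3, 3]. Speed limits (rad/s): [2.57, 2.57, 3.14, 3.14, 3.14, 3.14].

### API

Orientations are given as a 3x3 rotation matrix whose columns are the frame's x, y, z axes.
In Python, from bench import get_state, grab_frame, close_job, regions_of, tips_ahead gives the robot as it stands.
- The arm moves only by the tool play_rows, never from a script. Its argument "commands" is a list of rows, each a list of 7 numbers: the opening, from 0 (shut) to 1 (fully open), then the shift along the tool's x, y, z in mm, then the turn, a rotation vector about the tool's x, y, z in rad. A call has 1 to 20 rows; each row shifts and turns the pose as measured when the row begins, along the tool's axes as they then stand; what a row does not reach is not made up. A row lasts 1/8 s, in which the tool goes at most 62.5 mm and 10.7 degrees, less where a joint would pass 70% of its speed; a pose out of reach is approached as far as the arm can. A call with a gripper value outside its range is refused whole. The fingers move at their own pace and stop on an object; "squeeze" is the grip in N (left out, the last holds). Time passes only in rows, so rows that do not move let the fingers close. It gives the time, the measured TCP pose, the force and the opening at its end, in the units of the state.
- get_state(): the state, without advancing time (a new reading comes with each control period).
- grab_frame(name): name is "scene" or "side" or "wrist"; returns a dict with "image" (420x560x3 uint8, blue, green, red), "fx", "fy", "cx", "cy" (pixels), "origin" and "orientation" of the camera in the world. Camera axes: x right, y down, z forward; pixel columns grow to the right and rows downward; lengths in m; the calibration is good to about 2 mm. The wrist camera is an equidistant fisheye: a pixel r from the principal point sees the ray r / f radians off the axis. A picture is of the moment at which its call begins. There is no depth.
- close_job(): hands the job in, once; it reports no verdict.
Trained networks look in a picture, given as the dict that the camera call returned (one of the last four; its "shot" number tells which), for a name from the list of things; names that differ only in an ending like _2 or _b are one class to them, and where a whole thing is asked for, a point or a joint stands for the part that bears it (a point fixed in the world has none). Each returns a list of dicts, best first, with "confidence" (0 to 1); they miss things now and then, are a little off and sometimes report something else, mostly with a low value. They report only what shows in the picture. A call takes as long as a camera call. They do not tell look-alikes from the thing itself.
- regions_of(picture, label): "mask" (420x560 bool, what is visible of it) and "extent" ([left, top, right, bottom] in pixels, round what is visible of it).
The state is a dict: "time_s": time; "q": joint angles; "qvel": joint speeds; "tau": joint torques, N m; "eef_pos": TCP position; "tool_rot": TCP orientation; "wrist_force": force on the tool from outside, world axes, zero at the start; "moment": the same for the moment, N m; "grip_width": finger opening in m.
Only numpy, scipy, OpenCV 4.12 (cv2) and the standard library are available. Lean on these libraries where they do the work, as an engineer would, in place of code of your own. Each camera call takes 0.05 s, during which the arm holds its last target. There are 200 camera calls.

### The job

Pick up the dark brown fossil limb bone from the preparation bench and lay it across the two V-shaped yokes of the blue cradle, its shaft resting in both yokes and centred between them. Set it down gently, do not drop it, let go of it, and leave the white plaster copy lying where it is.

Things in the scene. Friction and masses are not known exactly. Their poses are not given: they have to be found in the camera images.
- fossil_center (a point): Centre of the dark brown fossil limb bone, on its shaft's axis, 22 mm above the bench at the start. 240 mm long along this x axis, about 0.4 kg. Round shaft 30 mm thick for 65 mm either side of the centre; a double knuckle at each end, 82 mm wide and 44 mm high, on which it lies flat, z up. Grip the shaft at its centre from above; either end may point either way in the cradle.
- cast_center (a point): Centre of a white plaster copy of the bone, of the same shape and size, lying flat on the bench, x along its length. Not to be disturbed.
- cradle_seat (a point): Where the bone's centre comes to rest on the fixed blue cradle, 105 mm above the bench; x along the seated bone, z up. Base plate 130 (x) by 100 (y) by 12 mm high. Two posts 42 mm either side in x, 12 mm thick, each with a black V yoke of 45 degree arms opening upward: 86 mm wide in y, tips 17 mm above this point, V bottom 21 mm below. The 72 mm between the yokes is clear down to the plate.
There are look-alikes about, which are no part of the job. Of the things that look like the part that bears fossil_center, take the one that is farthest from the robot's base at the start.

How it is judged:
On the way:
1. the brown bone is lifted clear of the bench in the gripper (height (world z) of fossil_center above 0.075 m and contact force between the fingers and fossil above 0.5 N), for 0.2 s.
At the end, for the whole second after the job is handed in: The brown bone rests still in both yokes of the cradle: its centre within 20 mm along and 10 mm across and in height of the seat point, its length within 10 degrees of the cradle's; the white copy is within 20 mm of where it was (x of fossil_center in the frame of cradle_seat between -0.02 and 0.02 m and y of fossil_center in the frame of cradle_seat between -0.01 and 0.01 m and z of fossil_center in the frame of cradle_seat between -0.01 and 0.01 m and angle between the x axis of fossil_center and the x axis of cradle_seat, either way round below 0.175 rad and linear speed of fossil below 0.02 m/s and distance of cast_center from where it was at the start of the episode below 0.02 m); the robot touches nothing.
It fails at once if the brown bone is dropped (moving faster than 0.6 m/s while out of the fingers, a fall of about 2 cm) (linear speed of fossil above 0.6 m/s and contact force between the fingers and fossil below 0.05 N).
It fails at once if the white copy is moved by more than 20 mm (distance of cast_center from where it was at the start of the episode above 0.02 m).
It also fails if it takes over 38 s, if anything falls off the work surface, if the arm or the gripper's body presses on something with over 40 N, if the wrist force passes 120 N, or if a joint passes its speed limit or range.

## Working session

There is one attempt and no reset: what is moved stays moved. The work goes in short steps, Python scripts to look and compute and a tool call to move; the robot and the scene stay as the last step left them, time stands still between calls to the robot, and variables do not carry over. Pictures are saved under pics/ and viewed, about 8 in all and at most 12, crops included, and the job is handed in when it is done.

Besides the shell and the picture viewer there is one more tool, called after "Request:" by a JSON object that holds its "op" and its "data". play_rows: Moves the arm, as the interface text tells. Its arguments: {"type":"object","properties":{"commands":{"type":"array","items":{"type":"array","items":{"type":"number"}}},"squeeze":{"type":"number"}},"required":["commands"]}

```bash
mkdir -p pics; ls; cat > h.py <<'E'
import numpy as np, cv2
from bench import *
def ray(f,u,v,wrist=False):
    d=np.array([(u-f['cx'])/f['fx'],(v-f['cy'])/f['fy'],1.0])
    if wrist:
        r=np.hypot(d[0],d[1]); d=np.array([d[0]/r*np.sin(r),d[1]/r*np.sin(r),np.cos(r)]) if r>1e-9 else np.array([0,0,1.])
    return np.array(f['origin']),np.array(f['orientation'])@d
def onz(f,u,v,z,wrist=False):
    o,d=ray(f,u,v,wrist); return o+d*(z-o[2])/d[2]
def proj(f,p):
    c=np.array(f['orientation']).T@(np.array(p)-np.array(f['origin'])); return f['fx']*c[0]/c[2]+f['cx'],f['fy']*c[1]/c[2]+f['cy']
E
python3 - <<'E'
from h import *
for n in ['scene','side']:
    f=grab_frame(n); im=f['image'].copy()
    print(n,np.round(f['origin'],3),np.round(f['orientation'],2).tolist(),f['fx'])
    for l in ['fossil_center','cast_center','cradle_seat']:
        try:
            for r in regions_of(f,l):
                m=r['mask'].astype(np.uint8); M=cv2.moments(m,True)
                print(l,round(r['confidence'],2),r['extent'],M['m00'],M['m10']/max(M['m00'],1),M['m01']/max(M['m00'],1))
        except Exception as e: print(l,e)
    cv2.imwrite(f'pics/{n}0.png',im)
E
```

```text
pics
scene [ 1.225 -0.168  0.76 ] [[0.17, 0.6, -0.78], [0.99, -0.09, 0.15], [0.02, -0.79, -0.61]] 436.448876210192
fossil_center 0.97 [127.2, 175.9, 213.0, 213.7] 1232.0 168.7443181818182 193.84496753246754
fossil_center 0.65 [150.4, 230.9, 190.5, 310.2] 1832.0 171.6048034934498 270.40393013100436
fossil_center 0.56 [258.1, 224.7, 321.9, 306.3] 2548.0 290.09183673469386 272.27472527472526
cast_center 0.85 [379.3, 211.5, 428.2, 287.2] 1457.0 401.0857927247769 249.3582704186685
cradle_seat 0.78 [259.7, 224.7, 322.9, 306.4] 2389.0 290.2838007534533 272.6094600251151
side [ 0.076 -0.443  0.738] [[0.83, -0.43, 0.35], [-0.56, -0.65, 0.52], [0.01, -0.62, -0.78]] 413.1223655797117
fossil_center 0.69 [228.8, 331.2, 315.1, 418.3] 2475.0 268.14949494949497 376.3749494949495
fossil_center 0.64 [352.4, 262.8, 466.6, 351.4] 3082.0 406.9704737183647 305.37053861129135
cast_center 0.9 [213.5, 119.6, 306.7, 160.9] 1484.0 258.6455525606469 137.96967654986523
cradle_seat 0.87 [310.4, 150.6, 384.5, 235.8] 2563.0 348.1174404994147 197.21615294576668
```

View pics/scene0.png

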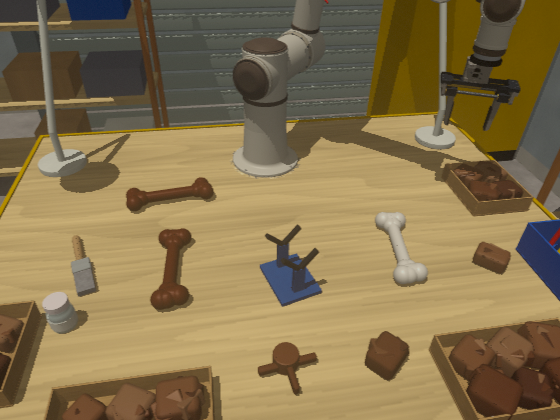

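View pics/side0.png

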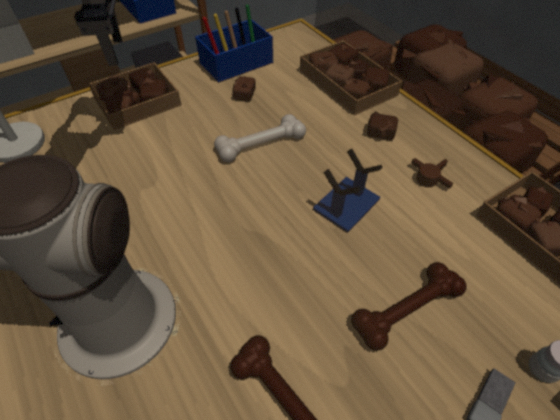

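The two brown bones are at scene px (170,194), near the base, and (171,270), which is the farther one and so the target. In the side view the target is at (407,305). The cradle is at scene (290,272) and side (348,197), and the cast is at (401,249). Next I'll fit silhouette models in both views.

```bash
cat > fit.py <<'E'
from h import *
from scipy.optimize import minimize
from scipy.spatial.transform import Rotation as R
def box(x0,x1,y0,y1,z0,z1): return np.array([[x,y,z] for x in(x0,x1) for y in(y0,y1) for z in(z0,z1)])
a=np.linspace(0,2*np.pi,16,endpoint=False)
def ball(c,r): 
    g=[[np.cos(t)*np.cos(p),np.sin(t)*np.cos(p),np.sin(p)] for t in a for p in np.linspace(-1.57,1.57,9)]
    return np.array(c)+r*np.array(g)
bone=[np.array([[x,15*np.cos(t),15*np.sin(t)] for x in(-95,95) for t in a])]+[ball([sx*98,sy*19,0],22) for sx in(-1,1) for sy in(-1,1)]
cr=[box(-65,65,-50,50,-105,-93)]
for s in(-42,42):
    cr.append(box(s-6,s+6,-8,8,-93,-24))
    for y in(-1,1):
        cr.append(np.array([[s+x,y*p,q] for x in(-6,6) for p,q in((0,-21),(38,17),(43,12),(0,-31))]))
def sil(f,parts,p,z):
    m=np.zeros((420,560),np.uint8); M=R.from_euler('z',p[2]).as_matrix()
    for P in parts:
        w=(P/1000)@M.T+[p[0],p[1],z]
        uv=np.array([proj(f,q) for q in w],np.float32)
        cv2.fillConvexPoly(m,cv2.convexHull(np.round(uv*8).astype(np.int32)),1,shift=3)
    return m.astype(bool)
def fit(views,parts,p0,z):
    def cost(p): return sum(1-(s&m).sum()/(s|m).sum() for f,m in views for s in [sil(f,parts,p,z)])
    best=None
    for y in p0[2]:
        r=minimize(cost,[p0[0],p0[1],y],method='Nelder-Mead',options=dict(initial_simplex=np.array([[p0[0],p0[1],y]]*4)+np.array([[0,0,0],[.02,0,0],[0,.02,0],[0,0,.2]]),xatol=2e-4,fatol=1e-4))
        if best is None or r.fun<best.fun: best=r
    return best.x,best.fun
def pick(f,l,uv):
    for r in regions_of(f,l):
        M=cv2.moments(r['mask'].astype(np.uint8),True)
        if np.hypot(M['m10']/M['m00']-uv[0],M['m01']/M['m00']-uv[1])<25: return r['mask']
if __name__=='__main__':
    F={n:grab_frame(n) for n in('scene','side')}
    ov={n:F[n]['image'].copy() for n in F}
    for l,parts,z,uvs in [('fossil_center',bone,.022,((171,270),(407,305))),('cast_center',bone,.022,((401,249),(258,138))),('cradle_seat',cr,.105,((290,272),(348,197)))]:
        V=[(F[n],pick(F[n],l,uv)) for n,uv in zip(F,uvs)]
        V=[v for v in V if v[1] is not None]
        c=onz(F['scene'],*uvs[0],z*.6)
        p,fun=fit(V,parts,[c[0],c[1],np.arange(0,np.pi,np.pi/6)],z)
        print(l,len(V),np.round(p,4),'cost',round(fun,3),'r',np.hypot(p[0],p[1]))
        for v in V: print('  single',np.round(fit([v],parts,[p[0],p[1],[p[2]]],z)[0],4))
        for n in F:
            cs,_=cv2.findContours(sil(F[n],parts,p,z).astype(np.uint8),0,2); cv2.drawContours(ov[n],cs,-1,(0,255,0),1)
    A=cv2.resize(ov['scene'][160:340,120:440],None,fx=1.6,fy=1.6); B=cv2.resize(ov['side'][110:360,200:480],(512,457))
    cv2.imwrite('pics/fit.png',cv2.copyMakeBorder(np.vstack([A,B])[:,:],0,0,0,0,0)) if False else cv2.imwrite('pics/fit.png',cv2.resize(np.vstack([A,B]),(414,600)) if 0 else np.hstack([cv2.resize(ov['scene'][170:330,130:430],(400,213)),cv2.resize(ov['side'][110:360,200:480],(400,357))[:213]]) if 0 else np.vstack([cv2.resize(ov['scene'][170:330,130:450],(560,280)),cv2.resize(ov['side'][110:360,200:480],(560,500))[:320]]))
E
python3 fit.py
```

```text
fossil_center 2 [ 0.4708 -0.2844  3.108 ] cost 0.226 r 0.5500644363927906
  single [ 0.4708 -0.284   3.112 ]
  single [ 0.4713 -0.285   3.0977]
cast_center 2 [ 0.4837  0.2715 -0.1349] cost 0.215 r 0.5546709637361806
  single [ 0.4838  0.2716 -0.134 ]
  single [ 0.4832  0.2706 -0.1327]
cradle_seat 2 [ 0.5386 -0.0174  0.2436] cost 0.145 r 0.5389185409071574
  single [ 0.539  -0.0166  0.2531]
  single [ 0.5386 -0.0175  0.2435]
```

View pics/fit.png

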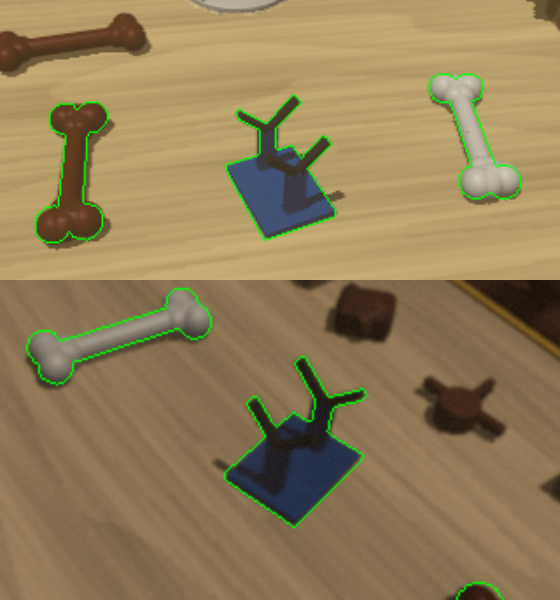

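```bash
python3 -c "
from h import *
s=get_state();print(s['time_s'],s['eef_pos'],np.round(s['tool_rot'],3).tolist(),s['wrist_force'])"
```

```text
0.8 [0.24846074 0.51855089 0.23361453] [[-0.902, 0.432, 0.0], [0.432, 0.902, 0.0], [-0.0, 0.0, -1.0]] [-0.56388692 -0.126554    0.85304268]
```

The overlay outlines match the target bone, cast and cradle in both views, and the two single-view fits agree within about 1 mm. Now I'll move above the fossil.

Request:
{"op": "play_rows", "data": {"commands": [[1,-40,-25,0,0,0,0],[1,-40,-25,0,0,0,0],[1,-40,-25,0,0,0,0],[1,-40,-25,0,0,0,0],[1,-40,-25,0,0,0,0],[1,-40,-25,0,0,0,0],[1,-40,-25,0,0,0,0],[1,-40,-25,0,0,0,0],[1,-40,-25,0,0,0,0],[1,-40,-25,0,0,0,0],[1,-16,-42,0,0,0,0],[1,-16,-42,0,0,0,0],[1,-16,-42,0,0,0,0],[1,-16,-42,0,0,0,0],[1,-16,-42,0,0,0,0],[1,-16,-42,0,0,0,0],[1,-16,-42,0,0,0,0],[1,-16,-42,0,0,0,0],[1,0,0,0,0,0,0]], "squeeze": 25}}

```text
time_s: 3.18
eef_pos: [0.4805, -0.2624, 0.2353]
tool_rot: [[-0.903, 0.43, 0.009], [0.43, 0.903, 0.001], [-0.008, 0.005, -1.0]]
wrist_force: [-0.6, 0.4, -0.6]
grip_width: 0.0921
```

```bash
cat > togo.py <<'E'
import sys
from h import *
x,y,z,yaw=map(float,sys.argv[1:5])   # yaw = bone axis; tool x aligned mod pi
s=get_state(); T=np.array(s['tool_rot']); p=np.array(s['eef_pos'])
ty=np.arctan2(T[1,0],T[0,0]); d=(yaw-ty+np.pi/2)%np.pi-np.pi/2
print('t',s['time_s'],'pos',np.round(p,4),'q',np.round(s['q'],2),'F',np.round(s['wrist_force'],1),'w',round(s['grip_width'],4),'tilt',np.round(T[:,2],3))
print('shift mm now-frame',np.round(1000*T.T@(np.array([x,y,z])-p),1),'turn about tool z',round(-d,3))
c,sn=np.cos(d),np.sin(d); T2=np.array([[c,-sn,0],[sn,c,0],[0,0,1]])@T
print('shift after turn',np.round(1000*T2.T@(np.array([x,y,z])-p),1))
E
python3 togo.py .471 -.2845 .030 3.105
```

```text
t 3.175 pos [ 0.4805 -0.2624  0.2353] q [-0.72  0.08  1.68  0.01  1.38 -1.85] F [-0.6  0.4 -0.6] w 0.0921 tilt [ 0.009  0.001 -1.   ]
shift mm now-frame [  0.6 -25.  205.2] turn about tool z -0.408
shift after turn [ 10.2 -23.4 205.1]
```

Request:
{"op": "play_rows", "data": {"commands": [[1,3,-6,25,0,0,-0.14],[1,3,-6,30,0,0,-0.14],[1,3,-6,30,0,0,-0.13],[1,1,-5,30,0,0,0],[1,0,0,0,0,0,0]]}}

```text
time_s: 3.8
eef_pos: [0.4679, -0.2777, 0.1184]
tool_rot: [[-1.0, 0.018, 0.011], [0.018, 1.0, 0.002], [-0.011, 0.002, -1.0]]
wrist_force: [-0.3, 0.2, 0.8]
grip_width: 0.0924
```

```bash
python3 togo.py .471 -.2845 .024 3.105; python3 - <<'E'
from h import *
f=grab_frame('wrist'); cv2.imwrite('pics/w1.png',f['image'])
for r in regions_of(f,'fossil_center'):
    m=r['mask']; v,u=np.nonzero(m)
    P=np.array([onz(f,a,b,.025,True)[:2] for a,b in zip(u[::5],v[::5])])
    c,(w,h),an=cv2.minAreaRect(P.astype(np.float32)*1000); print(r['confidence'],r['extent'],c,w,h,an,np.deg2rad(an))
E
```

```text
t 3.8 pos [ 0.4679 -0.2777  0.1184] q [-0.76  0.19  1.8   0.01  1.14 -2.32] F [-0.3  0.2  0.8] w 0.0924 tilt [ 0.011  0.002 -1.   ]
shift mm now-frame [-2.1 -7.  94.4] turn about tool z 0.018
shift after turn [-2.3 -6.9 94.4]
0.89 [206.7, 64.3, 317.5, 345.4] (474.5412292480469, -283.2643737792969) 80.22261810302734 243.60609436035156 88.6701431274414 1.5475859457884744
```

View pics/w1.png

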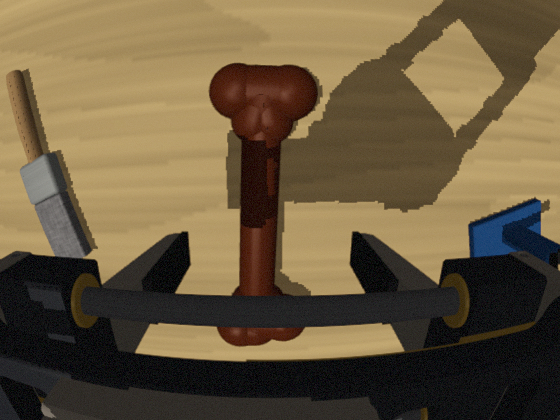

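The wrist view shows the bone between the fingers along the tool x axis. The fit gives a centre of (474.5, -283) mm, which agrees, and an extent of 80 x 244 mm, which matches the given size. Descending to grip it.

Request:
{"op": "play_rows", "data": {"commands": [[1,-2,-4,20,0,0.011,0.018],[1,-1,-3,20,0,0,0],[1,0,0,20,0,0,0],[1,0,0,15,0,0,0],[1,0,0,12,0,0,0],[1,0,0,5,0,0,0],[1,0,0,0,0,0,0]]}}

```text
time_s: 4.78
eef_pos: [0.4787, -0.2894, 0.0333]
tool_rot: [[-0.999, 0.034, 0.015], [0.034, 0.999, -0.01], [-0.015, -0.01, -1.0]]
wrist_force: [-0.1, -0.1, 0.3]
grip_width: 0.092
```

```bash
python3 togo.py .472 -.284 .024 3.105
```

```text
t 4.775 pos [ 0.4787 -0.2894  0.0333] q [-0.76  0.35  1.8   0.    0.97 -2.3 ] F [-0.1 -0.1  0.3] w 0.092 tilt [ 0.015 -0.01  -1.   ]
shift mm now-frame [7.1 5.3 9.1] turn about tool z 0.003
shift after turn [7.1 5.2 9.1]
```

Request:
{"op": "play_rows", "data": {"commands": [[1,5,4,6,-0.01,0.015,0],[1,2,1,3,0,0,0],[1,0,0,0,0,0,0]]}}

```text
time_s: 5.15
eef_pos: [0.4721, -0.2844, 0.0246]
tool_rot: [[-0.999, 0.034, 0.001], [0.034, 0.999, -0.0], [-0.001, -0.0, -1.0]]
wrist_force: [1.1, 0.3, 0.0]
grip_width: 0.0919
```

```bash
python3 togo.py .472 -.284 .024 3.105
```

```text
t 5.15 pos [ 0.4721 -0.2844  0.0246] q [-0.76  0.36  1.81  0.    0.97 -2.3 ] F [1.1 0.3 0. ] w 0.0919 tilt [ 0.001 -0.    -1.   ]
shift mm now-frame [0.1 0.4 0.6] turn about tool z 0.003
shift after turn [0.1 0.4 0.6]
```

Request:
{"op": "play_rows", "data": {"commands": [[0,0,0,0,0,0,0],[0,0,0,0,0,0,0],[0,0,0,0,0,0,0],[0,0,0,0,0,0,0],[0,0,0,0,0,0,0],[0,0,0,0,0,0,0],[0,0,0,0,0,0,0],[0,0,0,0,0,0,0]], "squeeze": 35}}

```text
time_s: 6.15
eef_pos: [0.4726, -0.285, 0.0253]
tool_rot: [[-0.999, 0.034, 0.002], [0.034, 0.999, -0.002], [-0.002, -0.002, -1.0]]
wrist_force: [-0.4, -0.5, -0.0]
grip_width: 0.0292
```

```bash
python3 togo.py .472 -.284 .024 3.105
```

```text
t 6.15 pos [ 0.4726 -0.285   0.0253] q [-0.76  0.36  1.81 -0.    0.97 -2.3 ] F [-0.4 -0.5 -0. ] w 0.0292 tilt [ 0.002 -0.002 -1.   ]
shift mm now-frame [0.7 1.  1.3] turn about tool z 0.003
shift after turn [0.7 1.  1.3]
```

Gripped at 29 mm. Lifting.

Request:
{"op": "play_rows", "data": {"commands": [[0,0,0,-8,0,0,0],[0,0,0,-15,0,0,0],[0,0,0,-20,0,0,0],[0,0,0,-25,0,0,0],[0,0,0,-25,0,0,0],[0,0,0,-25,0,0,0],[0,0,0,-25,0,0,0],[0,0,0,-20,0,0,0],[0,0,0,-10,0,0,0],[0,0,0,0,0,0,0]]}}

```text
time_s: 7.4
eef_pos: [0.4707, -0.2825, 0.2084]
tool_rot: [[-0.999, 0.033, 0.0], [0.033, 0.999, 0.0], [-0.0, 0.0, -1.0]]
wrist_force: [0.1, -0.0, -3.1]
grip_width: 0.0291
```

```bash
python3 togo.py .5387 -.0172 .195 .245
```

```text
t 7.4 pos [ 0.4707 -0.2825  0.2084] q [-0.76  0.11  1.7   0.    1.33 -2.3 ] F [ 0.1 -0.  -3.1] w 0.0291 tilt [ 0.  0. -1.]
shift mm now-frame [-59.1 267.4  13.5] turn about tool z -0.278
shift after turn [-130.3  240.9   13.5]
```

Request:
{"op": "play_rows", "data": {"commands": [[0,0,10,0,0,0,-0.05],[0,-5,20,0,0,0,-0.08],[0,-8,22,0,0,0,-0.08],[0,-10,22,0,0,0,-0.07],[0,-12,22,0,0,0,0],[0,-12,22,0,0,0,0],[0,-12,22,0,0,0,0],[0,-12,22,0,0,0,0],[0,-12,22,0,0,0,0],[0,-12,22,0,0,0,0],[0,-12,20,0,0,0,0],[0,-8,12,0,0,0,0],[0,-3,5,0,0,0,0],[0,0,0,0,0,0,0]]}}

```text
time_s: 9.15
eef_pos: [0.5254, 0.0013, 0.1946]
tool_rot: [[-0.961, -0.277, -0.025], [-0.277, 0.961, 0.015], [0.02, 0.022, -1.0]]
wrist_force: [0.7, -0.2, -2.7]
grip_width: 0.0291
```

```bash
python3 togo.py .5387 -.0172 .108 .245; python3 - <<'E'
from fit import *
import fit as ft
ims=[]; V=[]
for n in('scene','side'):
    f=grab_frame(n); ims.append(f['image'].copy())
    rs=regions_of(f,'fossil_center')
    for r in rs: print(n,r['confidence'],r['extent'],r['mask'].sum())
cv2.imwrite('pics/hold.png',np.vstack([cv2.resize(i[120:345,130:430],(400,300)) for i in ims]))
E
```

```text
t 9.15 pos [0.5254 0.0013 0.1946] q [-0.23  0.08  1.76  0.01  1.33 -2.09] F [ 0.7 -0.2 -2.7] w 0.0291 tilt [-0.025  0.015 -1.   ]
shift mm now-frame [ -9.4 -23.3  86. ] turn about tool z 0.036
shift after turn [-10.1 -23.   86. ]
scene 0.91 [273.8, 189.7, 343.0, 255.6] 1308
scene 0.77 [126.3, 175.6, 213.1, 213.9] 1294
side 0.82 [229.6, 333.6, 316.3, 418.7] 2452
side 0.56 [298.0, 106.8, 382.8, 180.7] 1498
```

View pics/hold.png

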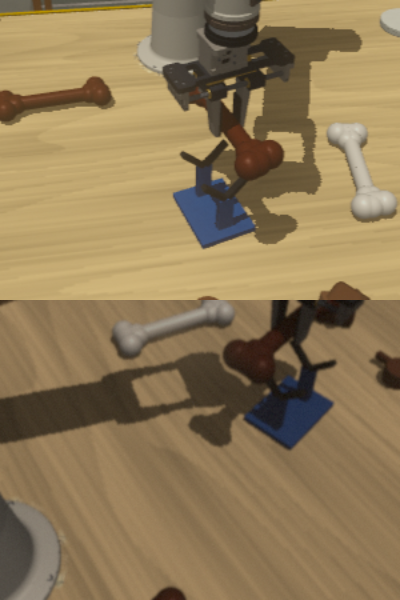

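The brown bone is held level above the cradle, and nothing else has moved. Correcting the offset at this height.

Request:
{"op": "play_rows", "data": {"commands": [[0,-4,-10,0,0.02,-0.02,0.03],[0,-4,-10,0,0,0,0],[0,-1,-3,0,0,0,0],[0,0,0,0,0,0,0],[0,0,0,0,0,0,0]]}}

```text
time_s: 9.98
eef_pos: [0.5414, -0.0222, 0.1949]
tool_rot: [[-0.97, -0.243, 0.002], [-0.243, 0.97, -0.0], [-0.002, -0.001, -1.0]]
wrist_force: [-0.2, -0.0, -3.7]
grip_width: 0.0288
```

```bash
python3 togo.py .5387 -.0172 .108 .245
```

```text
t 9.975 pos [ 0.5414 -0.0222  0.1949] q [-0.26  0.1   1.74  0.    1.3  -2.08] F [-0.2 -0.  -3.7] w 0.0288 tilt [ 0.002 -0.    -1.   ]
shift mm now-frame [ 1.6  5.6 86.9] turn about tool z 0.0
shift after turn [ 1.6  5.6 86.9]
```

Request:
{"op": "play_rows", "data": {"commands": [[0,1,4,8,0,0,0],[0,0,1,14,0,0,0],[0,0,0,14,0,0,0],[0,0,0,12,0,0,0],[0,0,0,8,0,0,0],[0,0,0,0,0,0,0],[0,0,0,0,0,0,0]]}}

```text
time_s: 10.85
eef_pos: [0.5381, -0.0165, 0.1335]
tool_rot: [[-0.97, -0.244, -0.0], [-0.244, 0.97, 0.0], [0.0, 0.001, -1.0]]
wrist_force: [1.0, 0.2, -2.7]
grip_width: 0.0293
```

```bash
python3 togo.py .5387 -.0172 .108 .245
```

```text
t 10.85 pos [ 0.5381 -0.0165  0.1335] q [-0.26  0.16  1.8   0.    1.18 -2.07] F [ 1.   0.2 -2.7] w 0.0293 tilt [-0.  0. -1.]
shift mm now-frame [-0.4 -0.9 25.5] turn about tool z 0.001
shift after turn [-0.4 -0.9 25.5]
```

Request:
{"op": "play_rows", "data": {"commands": [[0,0,-1,6,0,0,0],[0,0,0,7,0,0,0],[0,0,0,5,0,0,0],[0,0,0,2,0,0,0],[0,0,0,0,0,0,0],[0,0,0,0,0,0,0]]}}

```text
time_s: 11.6
eef_pos: [0.5391, -0.0178, 0.1131]
tool_rot: [[-0.97, -0.243, 0.001], [-0.243, 0.97, -0.0], [-0.001, -0.0, -1.0]]
wrist_force: [-0.5, 0.2, -3.7]
grip_width: 0.0287
```

```bash
python3 togo.py .5387 -.0172 .108 .245
```

```text
t 11.6 pos [ 0.5391 -0.0178  0.1131] q [-0.26  0.19  1.81  0.    1.14 -2.07] F [-0.5  0.2 -3.7] w 0.0287 tilt [ 0.001 -0.    -1.   ]
shift mm now-frame [0.3 0.7 5.1] turn about tool z 0.001
shift after turn [0.3 0.7 5.1]
```

Not yet in contact. Lowering in 2 mm steps.

Request:
{"op": "play_rows", "data": {"commands": [[0,0,0.5,2,0,0,0],[0,0,0,2,0,0,0],[0,0,0,0,0,0,0]]}}

```text
time_s: 11.98
eef_pos: [0.5394, -0.0174, 0.1095]
tool_rot: [[-0.97, -0.244, 0.003], [-0.244, 0.97, -0.0], [-0.002, -0.001, -1.0]]
wrist_force: [-0.0, 0.5, -2.1]
grip_width: 0.029
```

Request:
{"op": "play_rows", "data": {"commands": [[0,0,0,1.5,0,0,0],[0,0,0,0,0,0,0]]}}

```text
time_s: 12.22
eef_pos: [0.5398, -0.0174, 0.1093]
tool_rot: [[-0.97, -0.245, 0.003], [-0.245, 0.97, -0.001], [-0.003, -0.002, -1.0]]
wrist_force: [-1.1, -0.3, -1.7]
grip_width: 0.0292
```

Request:
{"op": "play_rows", "data": {"commands": [[0,0,0,2,0,0,0],[0,0,0,1,0,0,0],[0,0,0,0,0,0,0]]}}

```text
time_s: 12.6
eef_pos: [0.5401, -0.0174, 0.109]
tool_rot: [[-0.969, -0.246, 0.003], [-0.246, 0.969, -0.001], [-0.003, -0.002, -1.0]]
wrist_force: [-1.4, 1.0, -0.0]
grip_width: 0.0289
```

The cradle now carries the weight: the wrist load went from -3.5 N to 0 and z has stalled. Opening in small steps.

Request:
{"op": "play_rows", "data": {"commands": [[0.33,0,0,0,0,0,0],[0.36,0,0,0,0,0,0],[0.45,0,0,0,0,0,0],[0.6,0,0,0,0,0,0],[0.7,0,0,0,0,0,0],[0.7,0,0,0,0,0,0],[0.7,0,0,0,0,0,0]]}}

```text
time_s: 13.48
eef_pos: [0.5414, -0.0178, 0.1091]
tool_rot: [[-0.97, -0.245, 0.006], [-0.245, 0.97, -0.002], [-0.006, -0.003, -1.0]]
wrist_force: [0.9, 0.6, -0.8]
grip_width: 0.0647
```

```bash
python3 togo.py .5387 -.0172 .108 .245
```

```text
t 13.475 pos [ 0.5414 -0.0178  0.1091] q [-0.26  0.2   1.81 -0.    1.13 -2.07] F [ 0.9  0.6 -0.8] w 0.0647 tilt [ 0.006 -0.002 -1.   ]
shift mm now-frame [2.5 1.3 1.1] turn about tool z 0.002
shift after turn [2.5 1.3 1.1]
```

Released. Now straight up and back, then a check.

Request:
{"op": "play_rows", "data": {"commands": [[0.8,1,0,-8,0,0,0],[0.8,0,0,-15,0,0,0],[0.8,0,0,-20,0,0,0],[0.8,0,0,-25,0,0,0],[0.8,0,0,-25,0,0,0],[0.8,0,0,-30,0,0,0],[0.8,0,0,-30,0,0,0],[0.8,30,0,-10,0,0,0],[0.8,40,0,0,0,0,0],[0.8,40,0,0,0,0,0],[0.8,30,0,0,0,0,0],[0.8,0,0,0,0,0,0],[0.8,0,0,0,0,0,0]]}}

```text
time_s: 15.1
eef_pos: [0.4025, -0.0534, 0.2911]
tool_rot: [[-0.969, -0.245, 0.025], [-0.246, 0.969, -0.009], [-0.022, -0.015, -1.0]]
wrist_force: [0.6, 0.1, 0.2]
grip_width: 0.0738
```

```bash
python3 togo.py .5387 -.0172 .108 .245; python3 - <<'E'
from fit import *
from scipy.optimize import minimize
F={n:grab_frame(n) for n in('scene','side')}; ims=[]
T={}
for l,z in(('cast_center',.022),('fossil_center',.105)):
    V=[]
    g=np.array([.4837,.2715,-.1349]) if l[0]=='c' else np.array([.5387,-.0172,.245])
    for n in F:
        c=proj(F[n],[g[0],g[1],z])
        rs=[r for r in regions_of(F[n],l) if (r['extent'][0]<c[0]<r['extent'][2] and r['extent'][1]<c[1]<r['extent'][3])]
        print(l,n,[(round(r['confidence'],2),r['extent']) for r in rs])
        if rs: V.append((F[n],rs[0]['mask']))
    for zz in ([z] if l[0]=='c' else [.095,.1,.105,.11,.115]):
        p,c=fit(V,bone,[g[0],g[1],[g[2]]],zz); print(l,zz,np.round(p,4),round(c,3))
cv2.imwrite('pics/end.png',np.vstack([cv2.resize(F[n]['image'][120:345,130:430],(400,300)) for n in F]))
E
```

```text
t 15.1 pos [ 0.4025 -0.0534  0.2911] q [-0.43 -0.37  1.97  0.    1.51 -2.25] F [0.6 0.1 0.2] w 0.0738 tilt [ 0.025 -0.009 -1.   ]
shift mm now-frame [-136.8    4.4  186.1] turn about tool z 0.003
shift after turn [-136.8    4.8  186.1]
cast_center scene [(0.9, [378.8, 212.2, 428.4, 281.6])]
cast_center side [(0.78, [213.8, 116.6, 289.1, 160.3])]
cast_center 0.022 [ 0.483   0.271  -0.1364] 0.371
fossil_center scene [(0.98, [256.6, 212.2, 331.1, 294.3])]
fossil_center side [(0.96, [308.4, 136.4, 394.7, 212.8])]
fossil_center 0.095 [ 0.5368 -0.0114  0.2752] 0.372
fossil_center 0.1 [ 0.5367 -0.0138  0.284 ] 0.28
fossil_center 0.105 [ 0.5381 -0.0158  0.2813] 0.255
fossil_center 0.11 [ 0.538  -0.0183  0.2819] 0.315
fossil_center 0.115 [ 0.5403 -0.0192  0.2806] 0.436
```

View pics/end.png

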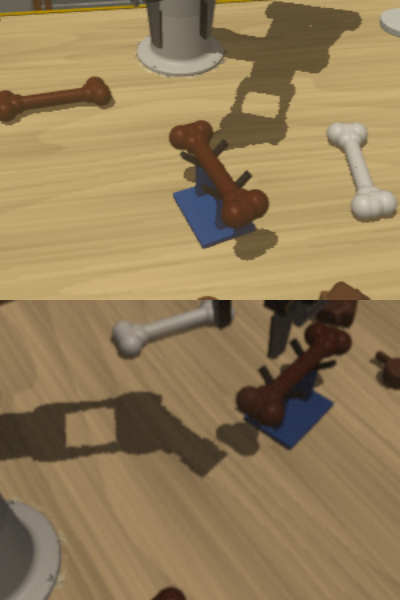

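The bone sits in both yokes, centred to about 2 mm, with a best-fit height of 105 mm and about 2° of yaw. The cast is unmoved and the gripper is clear.

```bash
python3 -c "
from bench import *
print(close_job())"
```

```text
the job is handed in; nothing more can be done
None
```

I gripped the farther of the two brown bones at its shaft centre and lifted it. I then lowered it into both yokes of the cradle until the wrist load dropped to zero, opened slowly, and backed the arm away. The job was handed in at about 15 s.

**Bone:** the last two-camera fit put its centre at (0.538, -0.016) m, against a seat point of (0.539, -0.017) m. The fit was best at 105 mm height, and the bone is about 2° off the cradle's axis.

**White copy:** it measured within 1 mm of where it started. That fit was looser than at the start because the network masks covered less of it, and the gripper hid one end in the side view.

**Robot:** the gripper was clear of everything, with about 0.6 N on the wrist. No check failed. I did not measure the bone's speed directly; I judged it still from the pictures. `close_job` gave no verdict.

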